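# Set a culture dish up on the colony counter

## Task

Get the large culture dish ready for counting on the colony counter: push it gently along the counter's top, without picking it up or tipping it, until it lies wholly inside the ring around the lit grid. Also push the magnifier round on its arm as far as its stop, so that the lens stands over the dish. Leave the small dish and everything else where it is.

Things in the scene. Friction and masses are not known exactly. Their poses are not given: they have to be found in the camera images.
- dish_mid (a point): The large closed Petri dish (the one to move): clear plastic round disc, 92 mm in diameter and 16 mm high, about 50 g, with cream agar inside; a loose thing that slides easily. This point is its centre, half-way up (8 mm above the surface it lies on). It starts on the counter's flat top, beside the ring, on the ring's right or in front of it as seen by the robot.
- ring (a point): Centre of the ring on the counter's flat top (70 mm above the bench): a dark flush line of 108 mm inner and 114 mm outer diameter round a white lit glass with a square grid; the dish may be 8 mm off-centre and still lie inside it. Axes as the counter's: x to its back, away from the robot, y to its left, z up.
- counter: The colony counter: a fixed white box with a grey top plate, 310 mm deep (x), 350 mm wide (y), its flat top 70 mm above the bench. Origin at the centre of its underside; the ring's centre lies 30 mm behind it (+x). A display console 40 mm high stands on the top along the back edge, from x = 115 mm on, y = -120 to 80 mm.
- lens (a point): Centre of the round magnifying lens with black rim: 110 mm outer diameter, 16 mm thick, level, its centre 198 mm above the bench (128 mm above the counter's top). It is carried on a steel bar, 10 mm thick, by a swing arm, and moves only in a level circle of 166 mm radius about the pivot.
- lens_pivot (a point): Point on the upright axis of the lens arm, at the height of the lens: a steel post at the counter's back left corner (90 mm behind and 140 mm left of the ring's centre), with a hub of 26 mm diameter; the post and hub end 219 mm above the bench.
- lens_arm (a joint): Angle of the lens arm in rad: 0 at its stop, where the lens stands exactly over the ring; larger as the lens is swung aside, to the front left and left of the counter (clockwise seen from above; limit 2.2). It starts between 1.2 and 2.0. The hinge is stiff: it takes about 1.5 N at the lens to move it, and it stays where it is left.
- small_dish: Bystander: small closed Petri dish, 60 mm in diameter, 14 mm high, loose on the counter's top in front of the ring or on its right (wherever the large dish is not). Origin at the centre of its underside.
- marker: Bystander: felt pen, 133 mm long, 15 mm thick, lying on the left part of the counter's top roughly along the counter's x. Origin under its middle.
- well_plate: Bystander: white 24-well plate, 86 x 128 x 14 mm, lying on the bench left of the counter. Origin at the centre of its underside.
- tip_box: Bystander: dark blue pipette tip box with clear lid, 89 x 126 x 79 mm, on the bench right of the counter. Origin at the centre of its underside.
- tube_rack: Bystander: dark red grid rack with capped tubes, 105 x 246 mm, 112 mm high with the tubes, on the bench at the left. Origin at the centre of its underside.
- bottle: Bystander: glass bottle with orange cap, 86 mm in diameter, 180 mm high, on the bench right of the counter. Origin at the centre of its underside.
- pipette: Bystander: black hand pipette, 255 mm long, 39 mm high, lying on the bench to the front right of the counter. Origin under its middle.

How it is judged (in metres and radians):
At the end, for the whole second after the job is handed in: The large dish lies flat and at rest on the counter's top, its centre within 8 mm of the ring's centre (wholly inside the ring); the lens arm is within 0.08 rad of its stop over the ring; every bystander is within 15 mm of where it was (horizontal distance between dish_mid and ring below 0.008 m and z of dish_mid in the frame of ring between 0.005 and 0.011 m and angle between dish_mid's own z axis and vertical below 0.06 rad and linear speed of dish below 0.01 m/s and value of joint lens_arm below 0.08 rad and distance of each of small_dish, marker, well_plate, tip_box, tube_rack, bottle, pipette from where it was at the start of the episode below 0.015 m); the robot touches nothing.
It fails at once if the large dish is lifted off the counter's top (by more than 6 mm) or pushed off it (z of dish_mid in the frame of ring above 0.014 m or z of dish_mid in the frame of ring below -0.01 m).
It fails at once if the large dish is tipped (by more than 0.2 rad) (angle between dish_mid's own z axis and vertical above 0.2 rad).
It fails at once if the large dish is pressed or knocked hard (more than 20 N) (contact force between any of the fingers, the arm and dish above 20 N).
It fails at once if the small dish or another bystander is displaced by more than 15 mm (distance of any of small_dish, marker, well_plate, tip_box, tube_rack, bottle, pipette from where it was at the start of the episode above 0.015 m).
It also fails if it takes over 69 s, if anything falls off the work surface, if the arm or the gripper's body presses on something with over 40 N, if the wrist force passes 120 N, or if a joint passes its speed limit or range.

## Robot

A 6-joint arm with a two-finger parallel gripper is mounted at the origin on the work surface. World frame = base frame: x ahead of the robot, y to its left, z up, the work surface at z = 0. Lengths are in m, angles in degrees, forces in N, time in s.
With the tool pointing down it reaches from about 0.4 to 0.825 m from the base axis. Payload 7 kg.
Tool frame: the origin (TCP) lies between the finger pads; the fingertips stand 19 mm ahead of it and the grasp point (between the pads) is the TCP; z points along the fingers, y is the line along which they close (so a half turn about z gives the same grasp; the last joint's range is limited). The gripper opens to 88 mm and grips with 3 to 60 N. Pads are 19 mm wide; open, the fingers measure 130 mm over their backs; the gripper's body (78 mm by 193 mm) begins 47 mm behind the grasp point.
Start: joints at [-51.732, 20.546, 0.682, 0, -70.136, -16.507], TCP at [0.25, -0.627, 0.246] pointing down, gripper open.
Joint ranges: [-176.03, 176.03], [-82.01, 121.73], [-58.28, 71.71], [-173.87, 95.51], [-174.79, -0.11], [-173.66, 173.66]. Speed limits (degrees/s): [136.94, 136.94, 172.46, 180, 180, 180].

## Interface

Orientations are given as [roll, pitch, yaw] about the fixed x, y, z axes, in that order (R = Rz(yaw) Ry(pitch) Rx(roll)).
In Python, from plant import r gives the robot as it stands. The module is installed in compiled form; this text tells all that it offers.
- The arm moves only by the shell command python3 -m pendant 'ROWS' [OPENING] [FORCE]. ROWS is JSON, a list of rows, each a list of 6 numbers: the shift along the tool's x, y, z in mm, then the turn, a rotation vector about the tool's x, y, z in rad. In form: [[tx, ty, tz, wx, wy, wz], ...]. A call has 1 to 20 rows; each row is the pose to reach, as a shift and turn from the pose commanded when the call began, along the tool's axes at that moment; what a row does not reach only later rows make up. A row lasts 1/8 s, in which the tool goes at most 62.5 mm and 10.7 degrees, less where a joint would pass 70% of its speed; a pose out of reach is approached as far as the arm can. A call with a gripper value outside its range is refused whole. OPENING is the finger opening in mm, from 0 to 87.6, set as the call begins (- or left out, the last holds). The fingers move at their own pace and stop on an object; FORCE is the grip in N (left out, the last holds). Time passes only in rows, so rows that repeat a pose let the fingers close. It gives the time, the measured TCP pose, the force, the opening and the grip force at its end, in the units of the state.
- r.get_state(): the state, without advancing time (a new reading comes with each control period).
- r.capture(name): name is "side" or "top"; returns the picture (480x640x3 uint8, red, green, blue); there is no depth.
- r.camera_params(name): a dict with "mtx" (3x3 intrinsics, pixels), "distortion" ([k1, k2, p1, p2, k3] as OpenCV has them; the pictures are not rectified), "rvec" (rotation vector, rad) and "tvec" (3), from world to camera coordinates, as OpenCV has them. Camera axes: x right, y down, z forward; pixel columns grow to the right and rows downward; lengths in m; the calibration is good to about 2 mm. A picture is of the moment at which its call begins. camera_params takes no time and is no camera call.
- r.close_job(): hands the job in; it is judged then, once.
The state is a dict: "time_s": time; "joints": joint angles; "qd": joint speeds; "joint_torque": joint torques, N m; "tcp_pos": TCP position; "eef_rot": TCP orientation; "contact_force": force on the tool from outside, world axes, zero at the start; "moment": the same for the moment, N m; "gripper_width": finger opening in m; "gripper_force": force on a finger pad.
Only numpy, scipy, OpenCV 4.12 (cv2) and the standard library are available. Lean on these libraries where they do the work, as an engineer would, in place of code of your own. Each camera call takes 0.05 s, during which the arm holds its last target. There are 200 camera calls.

## Working session

There is one attempt and no reset: what is moved stays moved. The work goes in short steps, Python scripts to look and compute and a shell command to move; the robot and the scene stay as the last step left them, time stands still between calls to the robot, and variables do not carry over. Pictures are saved under pics/ and viewed, at most 11 in all, crops included, and the job is handed in when it is done.

```bash
mkdir -p pics
python3 - <<'E'
from plant import r
import cv2,numpy as np
for n in("top","side"):
    cv2.imwrite(f"pics/{n}0.png",r.capture(n)[:,:,::-1])
    p=r.camera_params(n);R=cv2.Rodrigues(np.array(p["rvec"]))[0];print(n,-R.T@np.array(p["tvec"]).ravel(),np.array(p["mtx"]).tolist(),R[2])
s=r.get_state();print(s["time_s"],s["tcp_pos"],s["eef_rot"],s["gripper_width"])
E
```

```text
top [0.35928368 0.00590722 1.19606315] [[434.62218839510996, 0.0, 321.2866276129378], [0.0, 434.62218839510996, 245.26353262960032], [0.0, 0.0, 1.0]] [ 0.10427995  0.00866344 -0.99451025]
side [ 0.05842347 -1.04791316  0.89833398] [[526.9498200609896, 0.0, 321.29129416627393], [0.0, 526.9498200609896, 237.5617006554003], [0.0, 0.0, 1.0]] [ 0.29305256  0.77355506 -0.56190103]
0.1 [ 0.25007174 -0.62653961  0.24474315] [ 1.79917463e+02 -1.03224180e-02 -1.58242091e+02] 0.087764279168882
```

View pics/top0.png

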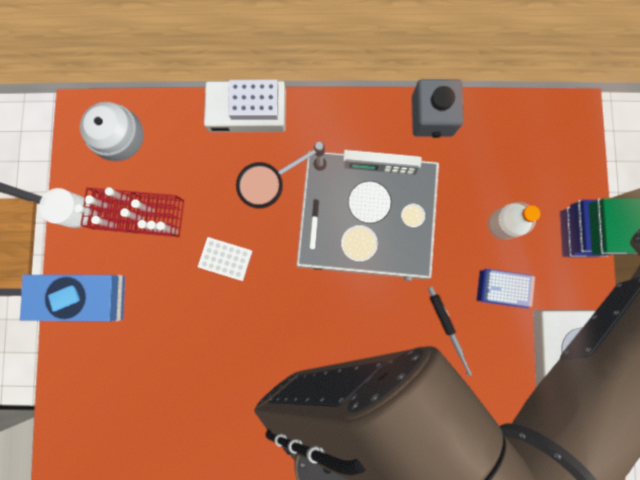

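View pics/side0.png

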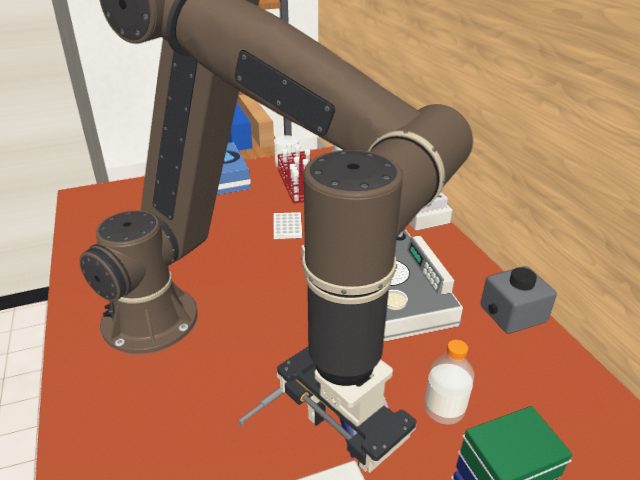

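The top view shows the large dish at about (360,243), in front of the ring at (370,202). The small dish is at (413,215), the lens at (259,185) and the pivot at (319,150). In the side view the arm hides the dish, so I'll measure from the top first.

```bash
cat > h.py <<'E'
from plant import r
import cv2,numpy as np
def ray(n,uv):
    p=r.camera_params(n);R=cv2.Rodrigues(np.array(p["rvec"]))[0];C=-R.T@np.array(p["tvec"]).ravel()
    q=cv2.undistortPoints(np.array([[uv]],float),np.array(p["mtx"]),np.array(p["distortion"]))[0,0]
    return C,R.T@np.array([*q,1])
def plane(n,uv,z):
    C,d=ray(n,uv);return C+d*(z-C[2])/d[2]
def tri(a,b):
    C,d=ray("top",a);E,e=ray("side",b)
    s=np.linalg.lstsq(np.c_[d,-e],E-C,rcond=None)[0];P=C+d*s[0];Q=E+e*s[1]
    return (P+Q)/2,np.linalg.norm(P-Q)
def blobs(im,lo,hi,box,mn=60):
    h=cv2.cvtColor(im,cv2.COLOR_RGB2HSV);m=cv2.inRange(h,np.array(lo),np.array(hi))
    k=np.zeros_like(m);x0,y0,x1,y1=box;k[y0:y1,x0:x1]=m[y0:y1,x0:x1]
    k=cv2.morphologyEx(k,cv2.MORPH_CLOSE,np.ones((5,5)))
    o=[]
    for c in cv2.findContours(k,cv2.RETR_EXTERNAL,cv2.CHAIN_APPROX_NONE)[0]:
        if cv2.contourArea(c)>mn:
            e=cv2.fitEllipse(cv2.convexHull(c));o.append((np.round(e[0],1),np.round(e[1],1),cv2.contourArea(c)))
    return o
E
python3 - <<'E'
from h import *
im=cv2.imread("pics/top0.png")[:,:,::-1].copy()
for nm,lo,hi,b,z in [("cream",(10,40,120),(35,200,255),(300,160,440,280),.08),("white",(0,0,200),(180,30,255),(335,170,400,230),.07),("lensrim",(0,0,0),(180,255,60),(225,150,292,215),.198),("pinkcheck",(0,30,150),(20,140,255),(225,150,292,215),.198)]:
    for o in blobs(im,lo,hi,b): print(nm,o,plane("top",o[0],z).round(4))
print("pivot",plane("top",(319.5,147),.219))
for q in [(305,153),(439,161),(433,277),(298,267)]: print(plane("top",q,.07).round(3))
cv2.imwrite("pics/c.png",cv2.resize(im[130:290,220:450],None,fx=3.4,fy=3.4,interpolation=cv2.INTER_CUBIC)[:,:,::-1])
E
```

```text
cream (array([358.7, 243.3]), array([30.4, 30.8]), 704.0) [ 0.4815 -0.081   0.08  ]
cream (array([412.2, 215.5]), array([17.7, 18.5]), 238.5) [ 0.5544 -0.2206  0.08  ]
white (array([366.1, 207.1]), array([41.6, 54.4]), 1257.0) [ 0.5784 -0.1019  0.07  ]
lensrim (array([258.7, 184.8]), array([43.3, 43.9]), 1451.5) [0.6066 0.1619 0.198 ]
pinkcheck (array([259.1, 184.8]), array([37.1, 39.3]), 1101.5) [0.6066 0.161  0.198 ]
pinkcheck (array([285.2, 168.5]), array([ 6.2, 24.8]), 60.5) [0.6458 0.1001 0.198 ]
pivot [0.69088364 0.01905027 0.219     ]
[0.725 0.06  0.07 ]
[ 0.703 -0.297  0.07 ]
[ 0.395 -0.273  0.07 ]
[0.421 0.076 0.07 ]
```

View pics/c.png

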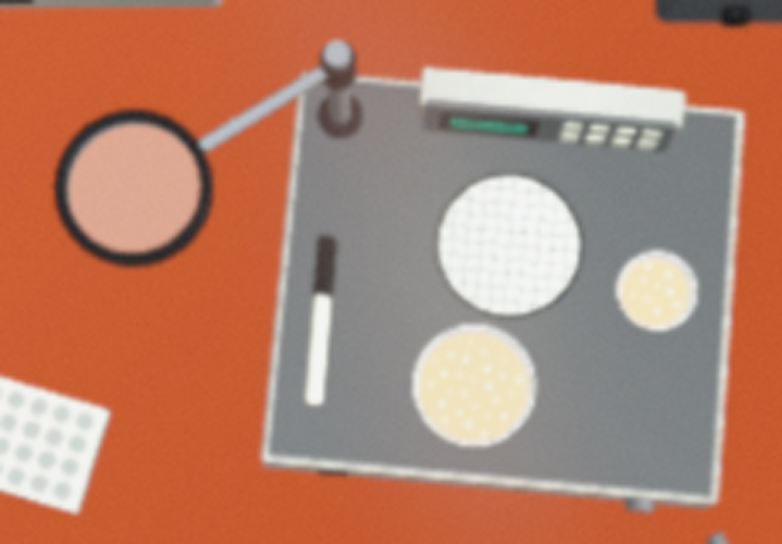

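The crop confirms the layout: the ring's centre is at about (369.7,202) in the full picture, and the path in front of it is clear. I'll move above the spot in front of the large dish, then check with the side camera.

```bash
python3 -m pendant '[[-11,14,1,0,0,0.004],[-37,46,4,0,0,0.012],[-66,83,8,0,0,0.02],[-99,124,12,0,0,0.03],[-132,166,16,0,0,0.042],[-165,207,20,0,0,0.053],[-198,248,24,0,0,0.063],[-231,290,28,0,0,0.074],[-264,331,32,0,0,0.084],[-293,368,36,0,0,0.094],[-322,405,39,0,0,0.103],[-344,432,42,0,0,0.11],[-359,451,44,0,0,0.115],[-366,460,45,0,0,0.117],[-366,460,45,0,0,0.117],[-366,460,45,0,0,0.117]]' 60
python3 - <<'E'
from h import *
a=r.capture("side");cv2.imwrite("pics/side1.png",a[:,:,::-1])
for b in ("top",): cv2.imwrite("pics/top1.png",r.capture(b)[:,:,::-1])
cv2.imwrite("pics/c2.png",cv2.resize(a[150:370,270:490],None,fx=2.7,fy=2.7,interpolation=cv2.INTER_CUBIC)[:,:,::-1])
s=r.get_state();print(s["joints"],s["tcp_pos"],s["eef_rot"])
im=cv2.imread("pics/top0.png")[:,:,::-1].copy()
for o in blobs(im,(0,0,190),(180,40,255),(347,179,396,223)): print("ring",o,plane("top",o[0],.07))
E
```

```text
time_s: 2.1
tcp_pos: [0.4192, -0.0645, 0.2005]
eef_rot: [180.0, -0.0, -165.0]
contact_force: [-0.6, -0.8, 0.2]
gripper_width: 0.0601
gripper_force: 0.0
[ 1.81128180e+01 -1.70337384e+00 -3.29567298e+01  2.32126434e-04
 -5.87509344e+01 -9.31148670e+01] [ 0.41929101 -0.064652    0.20056733] [-1.79999569e+02 -4.27326531e-03 -1.65001929e+02]
ring (array([369.1, 201.6]), array([40.2, 41.2]), 1250.5) [ 0.59307987 -0.10990192  0.07      ]
```

View pics/c2.png

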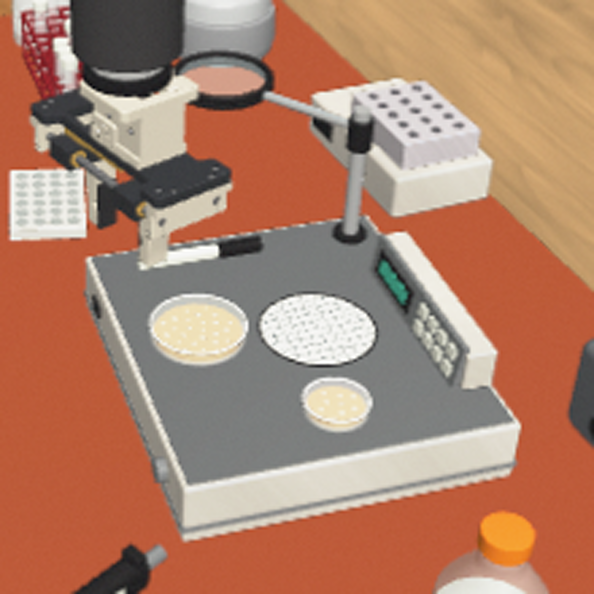

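The side crop shows the dish at about (199,330), the ring at (318,329) and the small dish at (337,404), with the gripper clear of the counter. Next I'll triangulate them.

Run:
```python
from h import *
a=cv2.imread("pics/side1.png")[:,:,::-1].copy();t=cv2.imread("pics/top0.png")[:,:,::-1].copy()
C=blobs(a,(10,40,120),(30,200,255),(320,255,420,315));print(C)
W=blobs(a,(0,0,190),(180,40,255),(363,255,415,290));print(W)
for o in C:
    for q in [(358.7,243.3),(412.2,215.5)]:
        P,e=tri(q,o[0]);print(P.round(4),e.round(4)) if e<.01 else 0
for o in W: P=tri((369.1,201.6),o[0]);print("ring",P, plane("side",o[0],.07))
for o in C: print(plane("side",o[0],.08))
L=blobs(a,(0,0,0),(180,255,60),(335,165,372,192),100);print(L)
for o in L: print("lens",tri((258.8,184.8),o[0]))
print("hubtop",tri((319,147),(270+361/2.7,150+103/2.7)))
```

```text
[(array([394. , 300.4]), array([15.3, 21. ]), 230.0), (array([343. , 272.8]), array([21.5, 32.8]), 521.0)]
[(array([387.2, 271.6]), array([25.2, 42.2]), 799.0)]
[ 0.556  -0.2219  0.0746] 0.0013
[ 0.4829 -0.0816  0.0747] 0.0017
ring (array([ 0.59392454, -0.11022692,  0.06932406]), np.float64(0.0014602807701824122)) [ 0.59426353 -0.1110449   0.07      ]
[ 0.55341201 -0.22740325  0.08      ]
[ 0.48100849 -0.08803624  0.08      ]
[(array([349.9, 177.3]), array([24.1, 40.4]), 106.5)]
lens (array([0.60325245, 0.16095188, 0.2055497 ]), np.float64(0.002972466467581425))
hubtop (array([0.69140659, 0.01906019, 0.2264168 ]), np.float64(0.006130205072846078))
```

The measured heights agree with the text. The ring is at (0.5935,-0.110) and the dish at (0.482,-0.081), 115 mm apart on a heading of -15°. I'll descend until the fingertips are 5 mm above the top, then push.

```bash
python3 -m pendant '[[0,0,15,0,0,0],[0,0,40,0,0,0],[0,0,65,0,0,0],[0,0,85,0,0,0],[0,0,98,0,0,0],[0,0,104,0,0,0],[0,0,106,0,0,0],[0,0,106,0,0,0],[-3,0,106,0,0,0],[-7,0,106,0,0,0],[-11,0,106,0,0,0],[-15,0,106,0,0,0],[-19,0,106,0,0,0],[-23,0,106,0,0,0],[-28,0,106,0,0,0],[-33,0,106,0,0,0],[-38,0,106,0,0,0],[-42,0,106,0,0,0],[-45,0,106,0,0,0],[-45,0,106,0,0,0]]'
python3 - <<'E'
from h import *
a=r.capture("side");cv2.imwrite("pics/side2.png",a[:,:,::-1])
for o in blobs(a,(10,40,120),(30,200,255),(320,255,420,315)): print(o,plane("side",o[0],.0747))
E
```

```text
time_s: 4.7
tcp_pos: [0.4633, -0.0522, 0.0945]
eef_rot: [-180.0, 0.0, -164.9]
contact_force: [-0.7, 0.2, -1.2]
gripper_width: 0.0599
gripper_force: 0.0
(array([393.9, 300.4]), array([15.3, 21. ]), 229.0) [ 0.55639485 -0.22200585  0.0747    ]
(array([359.7, 268.2]), array([17.6, 28.9]), 341.0) [ 0.53127478 -0.07901392  0.0747    ]
```

I had the heading's sign wrong: the push went to +15° instead of -15°. I'll back off, lift and measure the dish again.

```bash
python3 -m pendant '[[5,0,0,0,0,0],[15,0,0,0,0,0],[27,0,0,0,0,0],[37,0,0,0,0,0],[42,0,-10,0,0,0],[44,0,-40,0,0,0],[44,0,-75,0,0,0],[44,0,-97,0,0,0],[44,0,-105,0,0,0],[44,0,-105,0,0,0]]'
python3 - <<'E'
from h import *
a=r.capture("side");cv2.imwrite("pics/side3.png",a[:,:,::-1])
t=r.capture("top");cv2.imwrite("pics/top3.png",t[:,:,::-1])
for o in blobs(a,(10,40,120),(30,200,255),(320,240,420,315)): print(o,plane("side",o[0],.0747))
for o in blobs(t,(10,40,120),(35,200,255),(300,160,440,280)): print(o,plane("top",o[0],.0747))
m=np.hstack([cv2.resize(x,None,fx=2,fy=2) for x in (a[170:370,290:490],t[120:320,250:450])]);cv2.imwrite("pics/c3.png",m[:,:,::-1])
E
```

```text
time_s: 6.0
tcp_pos: [0.4206, -0.0636, 0.1998]
eef_rot: [180.0, 0.1, -164.9]
contact_force: [0.1, 1.4, -0.5]
gripper_width: 0.0599
gripper_force: 0.0
(array([394. , 300.4]), array([15.4, 21. ]), 231.0) [ 0.55661784 -0.22208916  0.0747    ]
(array([357. , 266.4]), array([20.8, 32.4]), 496.0) [ 0.52784426 -0.06963351  0.0747    ]
(array([361.8, 251. ]), array([ 80.1, 140. ]), 1902.5) [ 0.46205924 -0.08926567  0.0747    ]
```

View pics/c3.png

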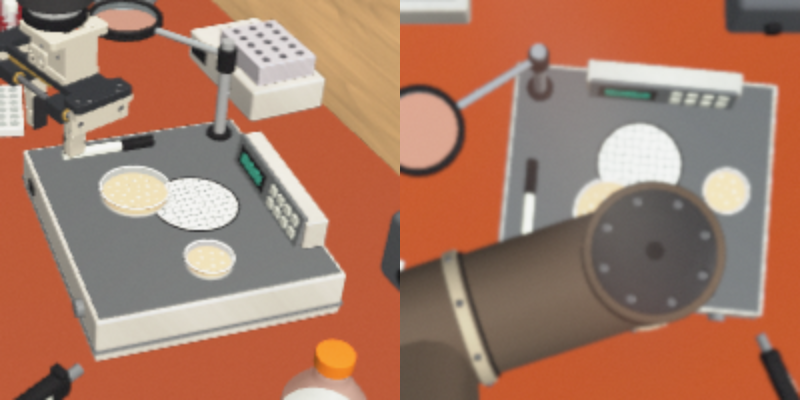

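The left panel (side view) shows the dish now partly overlapping the ring at about (135,192). It is at (0.528,-0.070), so it needs 77 mm on a heading of -31°. I'll turn the tool to yaw 148.6°, narrow the fingers to 44 mm and descend behind it.

```bash
python3 -m pendant '[[-4,1,0,0,0,0.05],[-12,3,0,0,0,0.16],[-22,5,0,0,0,0.29],[-32,7,0,0,0,0.42],[-42,9,0,0,0,0.55],[-50,11,0,0,0,0.67],[-55,12,0,0,0,0.76],[-57,13,0,0,0,0.81],[-57,13,0,0,0,0.81],[-57,13,10,0,0,0.81],[-57,13,35,0,0,0.81],[-57,13,62,0,0,0.81],[-57,13,84,0,0,0.81],[-57,13,98,0,0,0.81],[-57,13,103,0,0,0.81],[-57,13,105,0,0,0.81],[-57,13,105,0,0,0.81]]' 44
python3 - <<'E'
from h import *
a=r.capture("side")
for o in blobs(a,(10,40,120),(30,200,255),(320,240,420,315)): print(o,plane("side",o[0],.0747))
s=r.get_state();y=np.radians(s["eef_rot"][2]);t=s["tcp_pos"];x=np.array([np.cos(y),np.sin(y)]);yy=np.array([np.sin(y),-np.cos(y)])
for p in [(.528,-.070),(.5935,-.110)]: d=np.array(p)-t[:2];print("tool xy",d@x,d@yy)
print(s["joints"][5])
m=a[170:370,290:490];cv2.imwrite("pics/c4.png",cv2.resize(m,None,fx=2.5,fy=2.5)[:,:,::-1])
E
```

```text
time_s: 8.22
tcp_pos: [0.4726, -0.0363, 0.095]
eef_rot: [180.0, 0.0, 148.7]
contact_force: [1.2, 0.0, 0.8]
gripper_width: 0.0439
gripper_force: 0.0
(array([394. , 300.4]), array([15.3, 21. ]), 230.0) [ 0.55661784 -0.22208916  0.0747    ]
(array([357. , 266.5]), array([20.9, 32.3]), 490.0) [ 0.52767285 -0.07002266  0.0747    ]
tool xy -0.06482420463232154 -2.714274190168037e-05
tool xy -0.14157211525609037 -0.00011777875014094697
-140.83449195594332
```

View pics/c4.png

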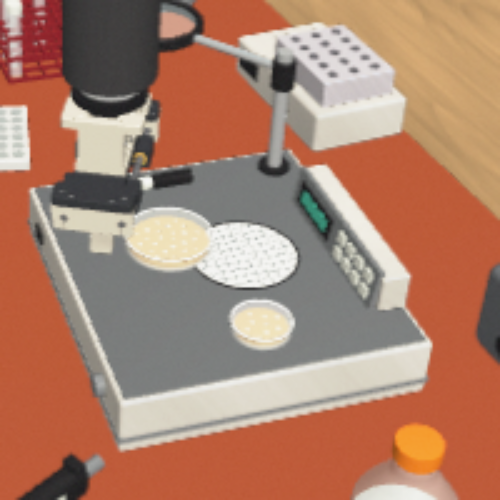

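The fingers stand just behind the dish, which is at about (170,238) in the crop, and the push line runs through both the dish and ring centres. I'll push 86 mm, then check.

```bash
python3 -m pendant '[[-3,0,0,0,0,0],[-8,0,0,0,0,0],[-12,0,0,0,0,0],[-16,0,0,0,0,0],[-20,0,0,0,0,0],[-25,0,0,0,0,0],[-30,0,0,0,0,0],[-36,0,0,0,0,0],[-42,0,0,0,0,0],[-48,0,0,0,0,0],[-54,0,0,0,0,0],[-60,0,0,0,0,0],[-66,0,0,0,0,0],[-71,0,0,0,0,0],[-76,0,0,0,0,0],[-80,0,0,0,0,0],[-83,0,0,0,0,0],[-85,0,0,0,0,0],[-86,0,0,0,0,0],[-86,0,0,0,0,0]]'
cat > m.py <<'E'
from h import *
a=r.capture("side")
for o in blobs(a,(10,40,120),(30,200,255),(320,240,430,315)): print(o,plane("side",o[0],.0747))
s=r.get_state();y=np.radians(s["eef_rot"][2]);t=s["tcp_pos"];x=np.array([np.cos(y),np.sin(y)]);yy=np.array([np.sin(y),-np.cos(y)])
d=np.array([.5935,-.110])-t[:2];print("ring in tool",d@x,d@yy)
cv2.imwrite("pics/last.png",a[:,:,::-1])
E
python3 m.py
```

```text
time_s: 10.78
tcp_pos: [0.5457, -0.0811, 0.0946]
eef_rot: [180.0, 0.0, 148.6]
contact_force: [-0.5, 0.1, -0.2]
gripper_width: 0.044
gripper_force: 0.0
(array([393.9, 300.4]), array([15.3, 21. ]), 229.0) [ 0.55639485 -0.22200585  0.0747    ]
(array([384.3, 269.8]), array([20.6, 32.3]), 439.5) [ 0.58760531 -0.10703555  0.0747    ]
ring in tool -0.055853849713296815 0.00018110457805608544
```

```bash
python3 -m pendant '[[-1,0,0,0,0,0],[-3,0,0,0,0,0],[-5,0,0,0,0,0],[-6,0,0,0,0,0],[-6,0,0,0,0,0],[-3,0,0,0,0,0],[5,0,0,0,0,0],[17,0,0,0,0,0],[32,0,0,0,0,0],[42,0,0,0,0,0],[44,0,-10,0,0,0],[44,0,-40,0,0,0],[44,0,-80,0,0,0],[44,0,-120,0,0,0],[44,0,-150,0,0,0],[44,0,-170,0,0,0],[44,0,-175,0,0,0],[44,0,-175,0,0,0]]'
python3 m.py
python3 - <<'E'
from h import *
a=cv2.imread("pics/last.png");cv2.imwrite("pics/c5.png",cv2.resize(a[220:330,310:450],None,fx=5,fy=5,interpolation=cv2.INTER_CUBIC))
E
```

```text
time_s: 13.08
tcp_pos: [0.508, -0.0582, 0.2695]
eef_rot: [180.0, 0.0, 148.6]
contact_force: [0.1, 0.0, -1.1]
gripper_width: 0.044
gripper_force: 0.0
(array([393.9, 300.4]), array([15.3, 21. ]), 229.0) [ 0.55639485 -0.22200585  0.0747    ]
(array([387. , 270.1]), array([20.6, 32.4]), 493.0) [ 0.59353541 -0.11057082  0.0747    ]
ring in tool -0.10020229862574212 0.0004063782247464626
```

View pics/c5.png

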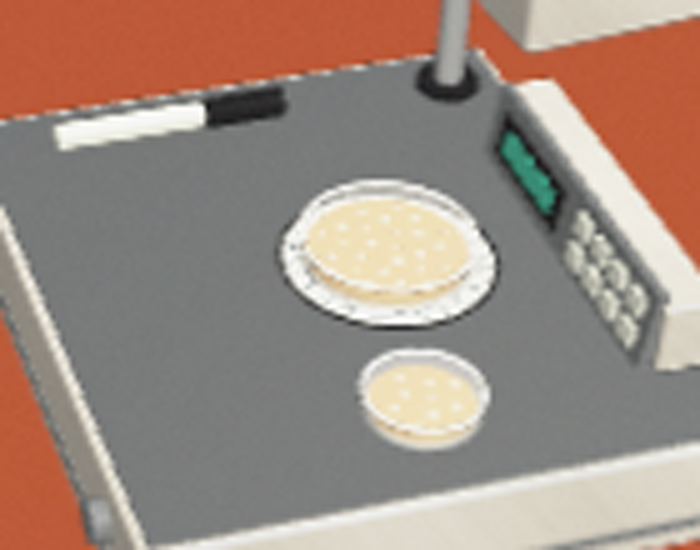

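The dish lies inside the ring at (0.5935,-0.1106), less than 1 mm off centre, and the small dish and marker have not moved. For the lens, I'll close the fingers and go over it to its far (trailing) side.

```bash
python3 -m pendant '[[0,8,0,0,0,0],[-1,28,0,0,0,0],[-2,56,0,0,0,0],[-3,90,0,0,0,0],[-4,125,0,0,0,0],[-5,160,0,0,0,0],[-6,195,0,0,0,0],[-7,230,0,0,0,0],[-8,262,0,0,0,0],[-9,290,0,0,0,0],[-10,308,0,0,0,0],[-10,318,0,0,0,0],[-10,320,0,0,0,0],[-10,320,0,0,0,0]]' 0
python3 - <<'E'
from h import *
t=r.capture("top");a=r.capture("side")
cv2.imwrite("pics/c6.png",np.hstack([t[90:390,130:530],a[90:390,200:600]])[:,:,::-1])
print(r.get_state()["joints"].round(1))
E
```

```text
time_s: 14.88
tcp_pos: [0.683, 0.2095, 0.2698]
eef_rot: [180.0, 0.0, 148.6]
contact_force: [-0.3, -0.1, -0.3]
gripper_width: 0.0005
gripper_force: 0.0
[  32.6   23.6    8.4   -0.   -74.8 -154. ]
```

View pics/c6.png

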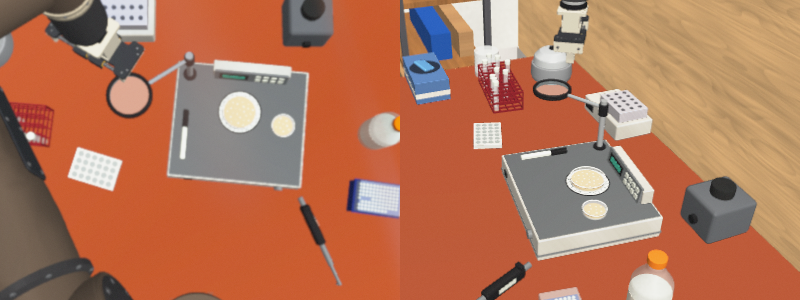

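The gripper is behind and left of the lens, clear of it. The lens is at about (129,94) in the left panel, and the dish sits centred in the ring. I'll lower the tool 68 mm and work out the arc.

```bash
python3 -m pendant '[[0,0,10,0,0,0],[0,0,28,0,0,0],[0,0,46,0,0,0],[0,0,60,0,0,0],[0,0,67,0,0,0],[0,0,68,0,0,0],[0,0,68,0,0,0]]'
python3 - <<'E'
from h import *
s=r.get_state();y=np.radians(148.6);t=np.array(s["tcp_pos"][:2]);x=np.array([np.cos(y),np.sin(y)]);yy=np.array([np.sin(y),-np.cos(y)])
pv=np.array([.5935,-.110])+np.array([.0988,.1339]);print(pv)
for p in np.linspace(122,233.3,20):
    q=np.radians(p);u=np.array([np.cos(q),np.sin(q)]);tt=np.array([-u[1],u[0]])
    off=76 if p<200 else np.interp(p,[200,233.3],[74,64.5])
    d=pv+.166*u-off/1000*tt-t;print(round(p),(d@x*1000).round(),(d@yy*1000).round())
E
```

```text
time_s: 15.85
tcp_pos: [0.6835, 0.21, 0.2021]
eef_rot: [180.0, 0.0, 148.7]
contact_force: [-0.3, -0.3, -0.0]
gripper_width: 0.0004
gripper_force: 0.0
[0.6923 0.0239]
122 10.0 -12.0
128 24.0 -24.0
134 36.0 -38.0
140 48.0 -53.0
145 57.0 -69.0
151 65.0 -86.0
157 71.0 -104.0
163 75.0 -122.0
169 78.0 -140.0
175 78.0 -159.0
181 77.0 -178.0
186 73.0 -196.0
192 68.0 -214.0
198 61.0 -231.0
204 50.0 -250.0
210 38.0 -266.0
216 24.0 -280.0
222 9.0 -293.0
227 -7.0 -304.0
233 -25.0 -314.0
```

```bash
python3 -m pendant '[[3,-3,0,0,0,0],[7,-8,0,0,0,0],[12,-14,0,0,0,0],[18,-19,0,0,0,0],[24,-24,0,0,0,0],[30,-31,0,0,0,0],[36,-38,0,0,0,0],[42,-45,0,0,0,0],[48,-53,0,0,0,0],[53,-61,0,0,0,0],[57,-69,0,0,0,0],[61,-77,0,0,0,0],[65,-86,0,0,0,0],[68,-95,0,0,0,0],[71,-104,0,0,0,0],[73,-113,0,0,0,0],[75,-122,0,0,0,0],[77,-131,0,0,0,0],[78,-138,0,0,0,0],[78,-140,0,0,0,0]]'
python3 - <<'E'
from h import *
t=r.capture("top");a=r.capture("side")
cv2.imwrite("pics/c7.png",np.hstack([t[90:390,130:530],a[90:390,200:600]])[:,:,::-1])
E
```

```text
time_s: 18.35
tcp_pos: [0.5434, 0.1306, 0.2017]
eef_rot: [180.0, -0.0, 148.6]
contact_force: [0.3, 1.6, 0.2]
gripper_width: 0.0003
gripper_force: 0.6
```

View pics/c7.png

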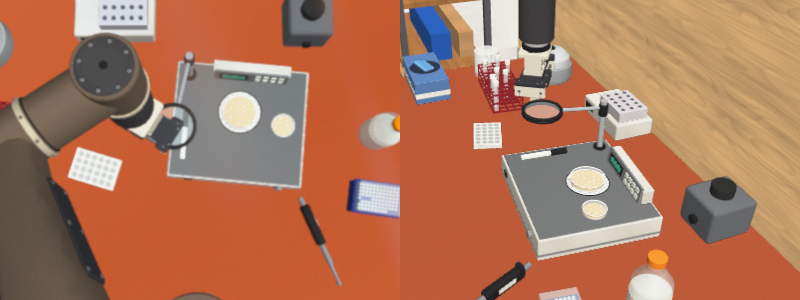

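The lens is being swung as planned and is now at about (177,125) in the left panel. I'll continue along the arc to the stop.

```bash
python3 -m pendant '[[0,-5,0,0,0,0],[0,-13,0,0,0,0],[0,-22,0,0,0,0],[-1,-31,0,0,0,0],[-2,-40,0,0,0,0],[-4,-50,0,0,0,0],[-6,-60,0,0,0,0],[-9,-70,0,0,0,0],[-12,-80,0,0,0,0],[-17,-91,0,0,0,0],[-22,-101,0,0,0,0],[-28,-110,0,0,0,0],[-34,-118,0,0,0,0],[-40,-126,0,0,0,0],[-47,-133,0,0,0,0],[-54,-140,0,0,0,0],[-61,-147,0,0,0,0],[-69,-153,0,0,0,0],[-77,-159,0,0,0,0],[-82,-162,0,0,0,0]]'
python3 -m pendant '[[-3,-2,0,0,0,0],[-7,-4,0,0,0,0],[-11,-6,0,0,0,0],[-15,-8,0,0,0,0],[-18,-10,0,0,0,0],[-20,-11,0,0,0,0],[-20,-11,0,0,0,0]]'
```

```text
time_s: 20.95
tcp_pos: [0.5296, -0.0508, 0.2015]
eef_rot: [-180.0, -0.0, 148.6]
contact_force: [0.3, 1.3, 0.4]
gripper_width: 0.0005
gripper_force: 0.6
time_s: 21.82
tcp_pos: [0.5411, -0.0701, 0.2016]
eef_rot: [180.0, 0.0, 148.6]
contact_force: [0.2, -0.4, 0.7]
gripper_width: 0.0005
gripper_force: 0.0
```

There is no stop force yet, so I'll advance a little further.

```bash
python3 -m pendant '[[-1,0,0,0,0,0],[-2,0,0,0,0,0],[-2,0,0,0,0,0]]'; python3 -m pendant '[[-1,0,0,0,0,0],[-2,0,0,0,0,0],[-2,0,0,0,0,0]]'
python3 - <<'E'
from h import *
a=r.capture("side");cv2.imwrite("pics/side8.png",a[:,:,::-1])
for o in blobs(a,(0,0,0),(180,255,60),(340,180,430,270),100): print(o,plane("side",o[0],.198),plane("side",o[0],.2))
cv2.imwrite("pics/c8.png",cv2.resize(a[150:330,300:480],None,fx=3,fy=3,interpolation=cv2.INTER_CUBIC)[:,:,::-1])
E
```

```text
time_s: 22.2
tcp_pos: [0.5415, -0.0705, 0.2016]
eef_rot: [-180.0, -0.1, 148.6]
contact_force: [-5.8, 4.2, 3.8]
gripper_width: 0.0004
gripper_force: 3.6
time_s: 22.58
tcp_pos: [0.5417, -0.0706, 0.2015]
eef_rot: [-180.0, -0.3, 148.6]
contact_force: [-13.1, 10.6, 10.7]
gripper_width: 0.0008
gripper_force: 8.5
(array([389.6, 231.3]), array([34. , 99.4]), 391.0) [ 0.58778547 -0.11555202  0.198     ] [ 0.58627372 -0.11821464  0.2       ]
```

View pics/c8.png

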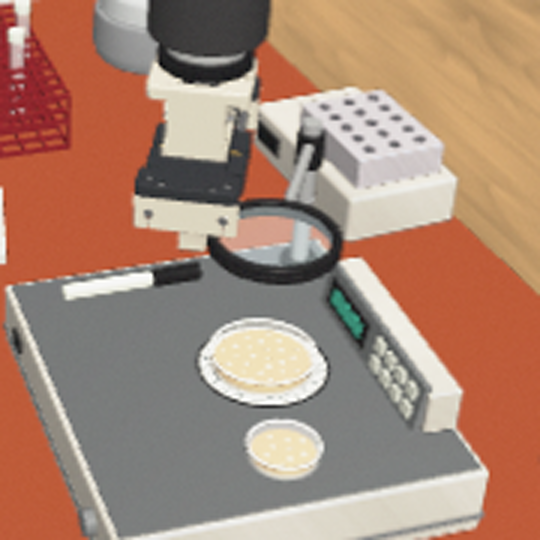

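The force rose sharply at the expected place, 65 mm from the ring's centre, so the lens is at its stop. The picture shows the lens near (275,240). I'll retreat and raise the arm.

```bash
python3 -m pendant '[[2,0,0,0,0,0],[5,0,0,0,0,0],[12,0,0,0,0,0],[25,0,0,0,0,0],[40,0,0,0,0,0],[55,0,-8,0,0,0],[65,0,-30,0,0,0],[70,0,-60,0,0,0],[72,0,-80,0,0,0],[72,0,-85,0,0,0],[72,0,-85,0,0,0]]'
python3 - <<'E'
from h import *
a=r.capture("side");t=r.capture("top")
for o in blobs(a,(0,0,0),(180,255,60),(365,205,430,270),60): print(o,plane("side",o[0],.198))
for o in blobs(a,(10,40,120),(30,200,255),(320,240,430,315)): print(o,plane("side",o[0],.0747))
print(r.get_state()["tcp_pos"],r.get_state()["contact_force"])
cv2.imwrite("pics/c9.png",np.hstack([t[90:390,130:530],a[90:390,200:600]])[:,:,::-1])
E
```

```text
time_s: 24.0
tcp_pos: [0.4824, -0.0343, 0.2865]
eef_rot: [180.0, 0.0, 148.7]
contact_force: [-0.0, 1.0, -0.7]
gripper_width: 0.0007
gripper_force: 0.0
(array([397.5, 240.4]), array([40.3, 63.1]), 1037.0) [ 0.58774841 -0.15685071  0.198     ]
(array([394. , 300.3]), array([15.3, 21. ]), 231.0) [ 0.5567825  -0.22176633  0.0747    ]
(array([387. , 270.1]), array([20.8, 32.1]), 493.0) [ 0.59353541 -0.11057082  0.0747    ]
[ 0.4821817  -0.0345298   0.28569442] [-0.38138536 -0.13381131  0.07629706]
```

View pics/c9.png

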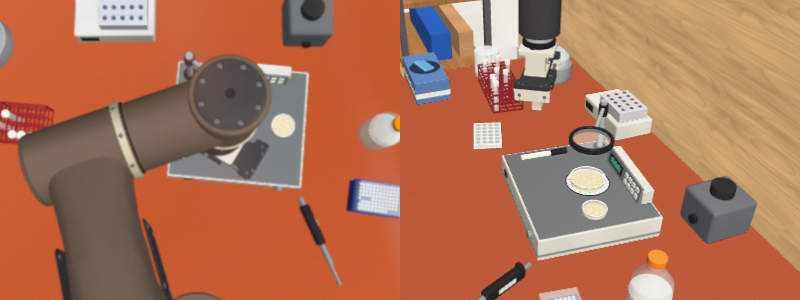

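The lens rim is centred at about (592,139) in the right panel, or (392,229) in the full picture, and the dish is unmoved at (0.5935,-0.1106). I'll check that lens point, then hand in.

Run:
```python
from h import *
p=plane("side",(392,229.5),.198);print(p)
if np.hypot(p[0]-.5935,p[1]+.11)<.013: print(r.close_job())
```

```text
[ 0.59684614 -0.11045737  0.198     ]
the job is handed in; nothing more can be done
None
```

The job is handed in: the large dish lies inside the ring, under 1 mm off centre by camera, and the lens is at its stop over it; my first push went off at the wrong angle, which I corrected, and I re-measured only the small dish among the bystanders (unmoved), the rest being judged by eye.

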